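# Load a filter column to its fill ring

## Robot

A 7-joint arm with a two-finger parallel gripper is mounted at the origin on a cart in front of the work surface, level with it; the furniture and walls round the work are solid. World frame = base frame: x ahead of the robot, y to its left, z up, the work surface at z = 0. Lengths are in m, angles in rad, forces in N, time in s.
With the tool pointing down it reaches from about 0.425 to 0.925 m from the base axis. Payload 6.8 kg.
Tool frame: the origin (TCP) lies at the centre of the arm's flange, where the gripper is bolted on; the fingertips stand 173 mm ahead of it and the grasp point (between the pads) lies 155 mm ahead of it; z points along the fingers, y is the line along which they close (so a half turn about z gives the same grasp; the last joint's range is limited). The gripper opens to 85 mm and grips with 20 to 120 N. Pads are 22 mm wide; open, the fingers measure 114 mm over their backs; the gripper's body (76 mm by 85 mm) begins 54 mm behind the grasp point. The pads swing forward as they close: fully open they stand 13 mm farther back than shut.
Start: joints at [-1.295, 0.477, 0.022, 1.555, -0.011, 1.109, -0.083], TCP at [0.253, 0.626, 0.405] pointing down, gripper open.
Joint ranges: [-2.96, 2.96], [-0.34, 2.1], [-1.41, 1.46], [0.24, 2.44], [-1.37, 4.51], [0.17, 1.92], [-2.96, 2.96]. Speed limits (rad/s): [2.39, 2.39, 3.14, 3.14, 3.14, 3.14, 3.14].

## Interface

Orientations are given as a unit quaternion [w, x, y, z].
In Python, from plant import manip gives the robot as it stands.
- The arm moves only by the tool send_rows, never from a script. Its argument "plan" is one flat list of numbers, 7 for each row, row after row: the shift along the tool's x, y, z each as a share of 10 cm, from -1 to 1, then the turn, a rotation vector about the tool's x, y, z each as a share of 360 degrees, from -1 to 1, then the closure, from 0 (fully open) to 1 (shut). In form: [dx, dy, dz, rx, ry, rz, grip, dx, dy, dz, rx, ry, rz, grip, ...]. A call has 1 to 5 rows; each row shifts and turns the commanded pose from where the row before left it, along the tool's axes as they then stand; what a row does not reach is not made up. A row lasts 1/8 s, in which the tool goes at most 62.5 mm and 10.7 degrees, less where a joint would pass 70% of its speed; a pose out of reach is approached as far as the arm can. A call with a number of a shift or a turn outside -1 to 1 is refused whole. A call with a gripper value outside its range is refused whole. The fingers move at their own pace and stop on an object; "squeeze" is the grip in N (left out, the last holds). Time passes only in rows, so rows that do not move let the fingers close. It gives the time, the measured TCP pose, the force, the opening and the grip force at its end, in the units of the state.
- manip.state(): the state, without advancing time (a new reading comes with each control period).
- manip.read_camera(name): name is "scene" or "top" or "wrist"; returns a dict with "pixels" (420x560x3 uint8, red, green, blue), "depth" (420x560 float32, m along the optical axis (not along the pixel's ray), 0 where there is no reading), "mtx" (3x3 intrinsics, pixels), "camera_from_world" (4x4, takes a point from world to camera coordinates). Camera axes: x right, y up, looking along -z (the intrinsics and any distortion apply to the point x, -y, -z); pixel columns grow to the right and rows downward; lengths in m; the calibration is good to about 2 mm. A picture is of the moment at which its call begins.
- manip.hand_in(): hands the job in; it is judged then, once.
The state is a dict: "time": time; "joint_positions": joint angles; "qvel": joint speeds; "effort": joint torques, N m; "eef_pos": TCP position; "tool_rot": TCP orientation; "contact_force": force on the tool from outside, world axes, zero at the start; "moment": the same for the moment, N m; "width": finger opening in m; "grasp_force": force on a finger pad.
Only numpy, scipy, OpenCV 4.12 (cv2) and the standard library are available. Lean on these libraries where they do the work, as an engineer would, in place of code of your own. Each camera call takes 0.05 s, during which the arm holds its last target. There are 200 camera calls.

## Task

Fill the clear column up to its red ring: lay the two thin white filter discs flat in it, one on top of the other, so that the top of the stack is level with the ring. Put them in one after the other, letting go of each at the mouth of the column and not from higher up, and leave the thick blue disc where it is.

Things in the scene. Friction and masses are not known exactly. Their poses are not given: they have to be found in the camera images.
- column: Wide clear upright tube on a grey round foot, fixed, empty. Origin: centre of the foot's underside, on the bench; z up the axis. Foot 104 mm wide, 6 mm thick; its top is the bore's floor. Bore 72 mm, wall 3 mm; the rim stands 52 mm above the bench. Red ring outside, 46 mm above the bench, 40 mm above the bore's floor. A disc let go at the mouth drops in.
- disc_a: Thin white disc, 20 mm thick, 50 mm in diameter, rounded edges, small dark dots on both faces, about 55 g, lying flat on the bench. Origin: its centre, 10 mm above its underside, z up. Two of them on each other reach the red ring.
- disc_b: The second thin white disc, the same as disc_a: 20 mm thick, 50 mm in diameter, rounded edges, small dark dots on both faces. Origin: its centre, 10 mm above its underside, z up. Either may go in first.
- thick_disc: Thick blue disc, 36 mm thick, 50 mm in diameter, rounded edges, small dark dots on both faces, lying flat on the bench. Origin: its centre, 18 mm above its underside, z up. The wrong height for this column: leave it.
Things that resemble listed ones, but are neither listed nor needed, are in the scene too. What is shaped like the disc_b but orange is not meant. What is shaped like the disc_a but green is not meant.

How it is judged:
By the outcome, as a careful person would: the job done as asked, in the order asked, and still so for the second after the job is handed in, with the robot touching nothing.
It also fails if it takes over 54 s, if anything falls off the work surface, if the arm or the gripper's body presses on something with over 40 N, if the wrist force passes 120 N, or if a joint passes its speed limit or range.

## Working session

There is one attempt and no reset: what is moved stays moved. The work goes in short steps, Python scripts to look and compute and a tool call to move; the robot and the scene stay as the last step left them, time stands still between calls to the robot, and variables do not carry over. Pictures are saved under pics/ and viewed, at most 10 in all, crops included, and the job is handed in when it is done.

Besides the shell and the picture viewer there is one more tool, called after "Request:" in YAML: its name, and indented under it one key for each argument. send_rows: Moves the arm, as the interface text tells. Shift numbers are shares of 10 cm and turn numbers shares of 360 degrees, none past 1 either way. Its arguments: {"type":"object","properties":{"plan":{"type":"array"},"squeeze":{"type":"number"}},"required":["plan"]}

```bash
mkdir -p pics; cat > h.py <<'E'
import numpy as np, cv2
from plant import manip
def cam(n):
    c=manip.read_camera(n); return c
def save(c,f,crop=None,s=1):
    p=c["pixels"][:,:,::-1]
    if crop: p=p[crop[1]:crop[3],crop[0]:crop[2]]
    cv2.imwrite("pics/"+f,cv2.resize(p,None,fx=s,fy=s,interpolation=cv2.INTER_CUBIC))
def world(c,u,v,d=None,z=None):
    K=c["mtx"];T=np.linalg.inv(c["camera_from_world"])
    r=np.array([(u-K[0,2])/K[0,0],-(v-K[1,2])/K[1,1],-1.])
    o=T[:3,3];w=T[:3,:3]@r
    t=d if z is None else (z-o[2])/w[2]
    return o+t*w
E
python3 - <<'E'
from h import *
c=cam("top");save(c,"top1.png",s=1.4);np.savez("top.npz",**c)
c=cam("scene");save(c,"scene1.png",s=1.4);np.savez("scene.npz",**c)
s=manip.state();print({k:np.round(v,3) for k,v in s.items()})
E
```

```text
{'time': np.float64(0.1), 'joint_positions': array([-1.295,  0.478,  0.022,  1.556, -0.012,  1.109, -0.083]), 'qvel': array([ 0.   ,  0.   , -0.   , -0.002, -0.001,  0.001, -0.001]), 'effort': array([ 4.0000e-03, -5.9776e+01,  1.6140e+00, -2.8195e+01,  1.3000e-02,
        5.0000e-03, -0.0000e+00]), 'eef_pos': array([0.253, 0.626, 0.404]), 'tool_rot': array([-0.   ,  0.191,  0.982, -0.001]), 'contact_force': array([-0.24 ,  0.404,  0.434]), 'moment': array([-0.02 ,  0.02 ,  0.032]), 'grasp_force': np.float64(0.0), 'width': np.float64(0.085)}
```

View pics/top1.png

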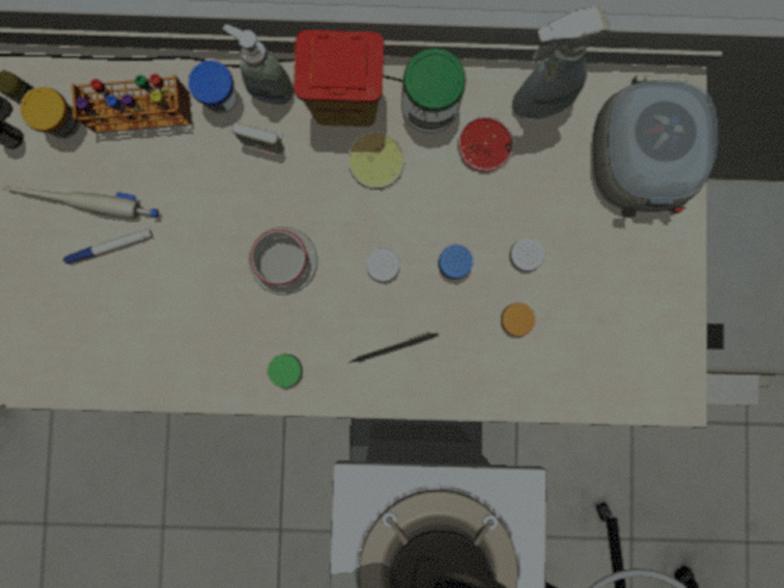

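View pics/scene1.png

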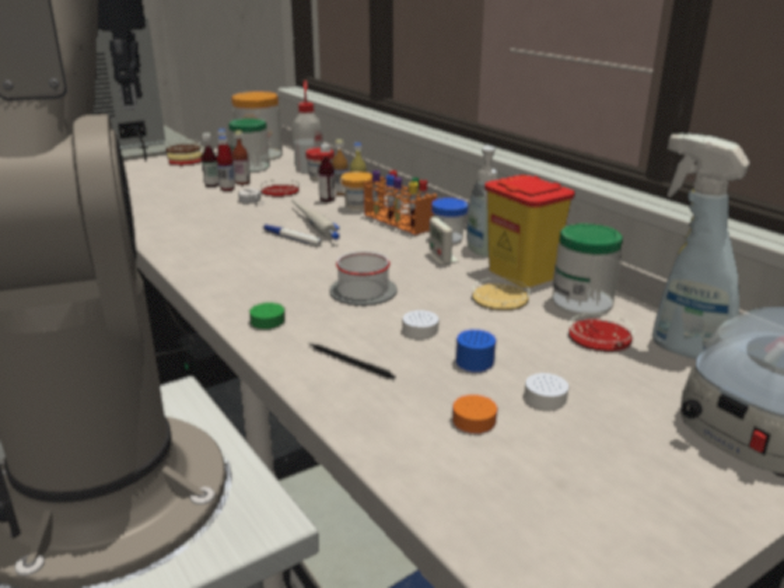

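The top view (enlarged 1.4×) shows the column rim at about (279,257), white discs at (383,265) and (527,255), the blue disc at (456,262), green at (285,371) and orange at (518,319). The scene view agrees: both white discs are thin and flat, and the column is empty.

```bash
python3 - <<'E'
from h import *
c=dict(np.load("top.npz"));p=c["pixels"];d=c["depth"]
print(c["mtx"].round(1).tolist(),np.linalg.inv(c["camera_from_world"]).round(3).tolist())
hsv=cv2.cvtColor(p,cv2.COLOR_RGB2HSV)
for n,(u,v),z in [("col",(279,257),.052),("A",(383,265),.02),("B",(527,255),.02),("blue",(456,262),.036),("or",(518,319),.02),("gr",(285,371),.02)]:
    u/=1.4;v/=1.4;print(n,world(c,u,v,z=z).round(4),"depth",world(c,u,v,d=d[int(v),int(u)]).round(4))
# refine
def blob(m,u,v,z,n,r=30):
    k,l,s,ce=cv2.connectedComponentsWithStats(m.astype(np.uint8))
    i=np.argmin(np.hypot(*(ce[1:]-[u,v]).T)+1e3*(s[1:,4]<40))+1
    print(n,ce[i].round(1),s[i].tolist(),world(c,*ce[i],z=z).round(4))
# height map from depth -> discs
H,W=d.shape;uu,vv=np.meshgrid(np.arange(W),np.arange(H));K=c["mtx"];T=np.linalg.inv(c["camera_from_world"])
r=np.stack([(uu-K[0,2])/K[0,0],-(vv-K[1,2])/K[1,1],-np.ones_like(uu)],-1)*d[...,None]
P=r@T[:3,:3].T+T[:3,3];h=P[...,2]
for n,u,v,z in [("A",383,265,.02),("B",527,255,.02),("blue",456,262,.036)]:
    blob((h>z*.5),u/1.4,v/1.4,z,n)
red=((hsv[...,0]<8)|(hsv[...,0]>170))&(hsv[...,1]>70)
m=red.copy();m[:,:170]=0;m[:,235:]=0;m[:150]=0;m[215:]=0
pts=np.argwhere(m)[:,::-1].astype(np.float32);e=cv2.fitEllipse(pts);print("ring",e,len(pts),world(c,*e[0],z=.046))
for n,a in [("colcrop",(170,150,230,220)),("A",(250,165,300,215)),("B",(350,160,400,210))]:
    pass
a=p[150:220,165:395,::-1];cv2.imwrite("pics/crop.png",cv2.resize(a,None,fx=3.4,fy=3.4,interpolation=cv2.INTER_CUBIC))
E
```

```text
[[474.2, 0.0, 282.0], [0.0, 474.2, 210.3], [0.0, 0.0, 1.0]] [[0.029, 0.998, -0.061, 0.344], [-1.0, 0.029, 0.01, 0.084], [0.012, 0.061, 0.998, 1.007], [0.0, 0.0, 0.0, 1.0]]
col [0.4512 0.2432 0.052 ] depth [0.4564 0.2509 0.0053]
A [0.4474 0.0931 0.02  ] depth [0.4474 0.0931 0.0202]
B [ 0.4689 -0.1222  0.02  ] depth [ 0.4688 -0.1221  0.0205]
blue [ 0.4534 -0.0143  0.036 ] depth [ 0.4533 -0.0142  0.037 ]
or [ 0.3726 -0.1103  0.02  ] depth [ 0.3726 -0.1102  0.0208]
gr [0.2859 0.233  0.02  ] depth [0.286  0.233  0.0204]
A [273.6 188.8] [262, 177, 24, 25, 444] [0.4483 0.093  0.02  ]
B [376.6 181.4] [365, 170, 24, 26, 453] [ 0.4704 -0.1226  0.02  ]
blue [325.6 186.6] [314, 175, 24, 24, 469] [ 0.4545 -0.014   0.036 ]
ring ((198.4302215576172, 183.4661865234375), (39.231903076171875, 39.276832580566406), 58.113101959228516) 107 [0.45201384 0.24590095 0.046     ]
```

View pics/crop.png

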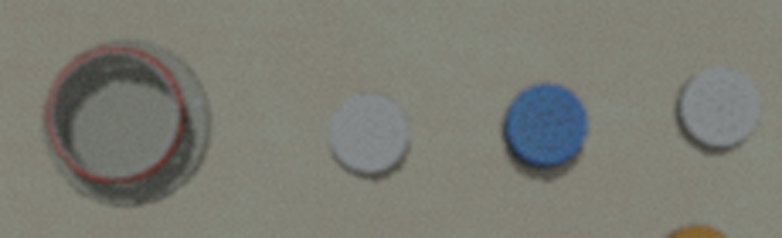

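The crop gives the ring centre at about (116,115), disc A at (370,133) and disc B at (718,108), which agree with the fits. That puts A at (0.448, 0.093), B at (0.470, -0.122) and the column at (0.452, 0.246). I'll move above A with the tool orientation unchanged.

Request:
send_rows:
  plan: [-0.381,-0.421,0.144,0,0,0,0,-0.381,-0.421,0.144,0,0,0,0,-0.381,-0.421,0.144,0,0,0,0,-0.381,-0.421,0.144,0,0,0,0,-0.381,-0.421,0.144,0,0,0,0]
  squeeze: 30

```text
time: 0.72
eef_pos: [0.3509, 0.3574, 0.3321]
tool_rot: [0.0, 0.191, 0.982, -0.0]
contact_force: [0.5, 0.2, -0.1]
width: 0.0854
grasp_force: 0.0
```

Request:
send_rows:
  plan: [-0.381,-0.421,0.144,0,0,0,0,-0.381,-0.421,0.144,0,0,0,0,-0.381,-0.421,0.144,0,0,0,0,-0.381,-0.421,0.144,0,0,0,0,-0.381,-0.421,0.144,0,0,0,0]

```text
time: 1.35
eef_pos: [0.4487, 0.0912, 0.2603]
tool_rot: [0.0, 0.191, 0.982, 0.0]
contact_force: [1.5, 0.4, -0.7]
width: 0.0855
grasp_force: 0.0
```

Request:
send_rows:
  plan: [0,0,0,0,0,0,0,0,0,0,0,0,0,0]

```text
time: 1.6
eef_pos: [0.4482, 0.0932, 0.2606]
tool_rot: [-0.0, 0.191, 0.982, 0.0]
contact_force: [0.1, 0.8, -0.9]
width: 0.0858
grasp_force: 0.0
```

```bash
python3 - <<'E'
from h import *
c=cam("wrist");save(c,"w1.png",s=1.4);np.savez("w1.npz",**c)
p=np.array([[x,y,.02,1] for x,y in [(.448,.093)]])@c["camera_from_world"].T
K=c["mtx"]
for q in p: print(1.4*(K[0,2]+K[0,0]*q[0]/-q[2]),1.4*(K[1,2]-K[1,1]*q[1]/-q[2]))
E
```

```text
384.98914408203126 315.74976145640966
```

View pics/w1.png

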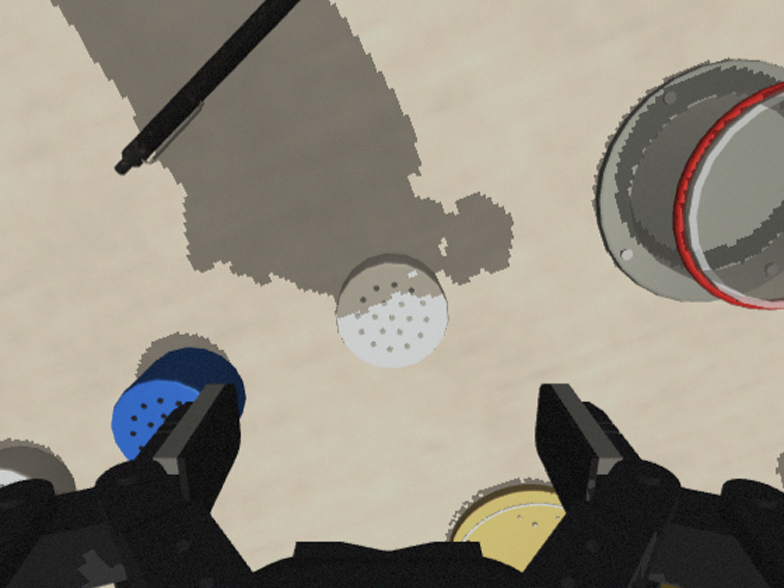

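The wrist view shows white disc A centred at about (392,313), with top face diameter about 110 px. The predicted centre is (385,316), roughly 3 mm off. The fingers lie either side of it, at x≈238 and 538.

```bash
python3 - <<'E'
from h import *
c=dict(np.load("w1.npz"))
print(world(c,392/1.4,313/1.4,z=.02))
for n,u,v in [("L",223,388),("L2",237,386),("R",556,388),("R2",541,386)]:
    print(n,world(c,u/1.4,v/1.4,d=c["depth"][int((v+3)/1.4),int(u/1.4)]))
print(manip.state()["eef_pos"])
E
```

```text
[0.44796601 0.09632556 0.02      ]
L [0.42158475 0.05743335 0.10821006]
L2 [0.45736365 0.01300222 0.01136745]
R [0.45408611 0.13961122 0.10947225]
R2 [0.45595513 0.13685431 0.10303374]
[0.44819348 0.09399626 0.26077437]
```

Request:
send_rows:
  plan: [0.007,0.019,0.3,0,0,0,0,0,0,0.3,0,0,0,0,0,0,0.266,0,0,0,0,0,0,0,0,0,0,0,0,0,0,0,0,0,1]

```text
time: 2.28
eef_pos: [0.4486, 0.0959, 0.1749]
tool_rot: [0.0, 0.19, 0.982, 0.0]
contact_force: [-0.4, 0.2, -0.8]
width: 0.0696
grasp_force: 0.0
```

Request:
send_rows:
  plan: [0,0,0,0,0,0,1,0,0,0,0,0,0,1,0,0,0,0,0,0,1,0,0,0,0,0,0,1]

```text
time: 2.78
eef_pos: [0.4489, 0.0954, 0.1754]
tool_rot: [0.001, 0.191, 0.982, 0.001]
contact_force: [-1.6, 1.2, 6.2]
width: 0.0487
grasp_force: 30.0
```

Request:
send_rows:
  plan: [0,0,-0.2,0,0,0,1,0,0,-0.4,0,0,0,1,0,0,-0.2,0,0,0,1,0,0,0,0,0,0,1]

```text
time: 3.28
eef_pos: [0.4491, 0.0951, 0.2561]
tool_rot: [0.002, 0.191, 0.982, 0.001]
contact_force: [-0.0, 0.3, -0.4]
width: 0.0482
grasp_force: 31.5
```

```bash
python3 - <<'E'
from h import *
c=cam("wrist");save(c,"w2.png",s=1.4);np.savez("w2.npz",**c)
s=manip.state();print(s["eef_pos"],s["width"],s["grasp_force"])
E
```

```text
[0.44858169 0.0950189  0.25493212] 0.04904309518165803 31.486989855766296
```

View pics/w2.png

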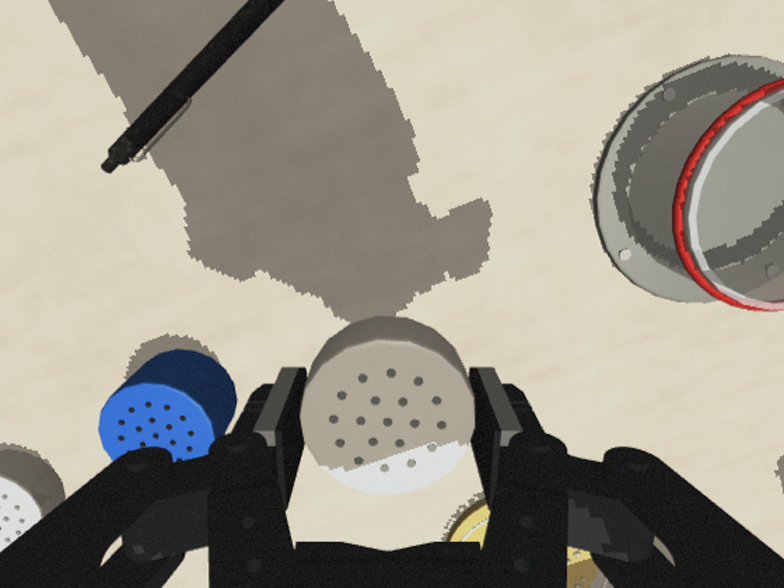

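Disc A is held between the pads, with its top face centred at about (388,415). It looks level.

```bash
python3 - <<'E'
from h import *
c=dict(np.load("w2.npz"));d=c["depth"]
for n,u,v in [("top",388,415),("n",388,360),("s",388,480),("w",320,415),("e",455,415),("Ltip",290,371),("Ltip2",298,372),("Rtip",482,371),("Ltip3",285,376)]:
    print(n,world(c,u/1.4,v/1.4,d=d[int(v/1.4),int(u/1.4)]).round(4))
E
```

```text
top [0.4482 0.097  0.1018]
n [0.4328 0.1032 0.1019]
s [0.4677 0.0891 0.1021]
w [0.4419 0.079  0.1002]
e [0.4553 0.1141 0.1017]
Ltip [0.4292 0.0744 0.0932]
Ltip2 [0.4305 0.0763 0.0927]
Rtip [0.45   0.1254 0.0929]
Ltip3 [0.4294 0.0732 0.0952]
```

Request:
send_rows:
  plan: [0.175,0.465,0,0,0,0,1,0.175,0.465,0,0,0,0,1,0.175,0.465,0,0,0,0,1,0,0,0,0,0,0,1]

```text
time: 3.82
eef_pos: [0.4511, 0.2483, 0.2531]
tool_rot: [-0.0, 0.187, 0.982, 0.001]
contact_force: [-0.6, -1.1, -0.5]
width: 0.0486
grasp_force: 31.5
```

```bash
python3 - <<'E'
from h import *
c=cam("wrist");save(c,"w3.png",s=1.4);np.savez("w3.npz",**c)
s=manip.state();print(s["eef_pos"],s["width"],s["grasp_force"])
E
```

```text
[0.45126258 0.24565706 0.25297744] 0.048801204279759404 31.522972583770752
```

View pics/w3.png

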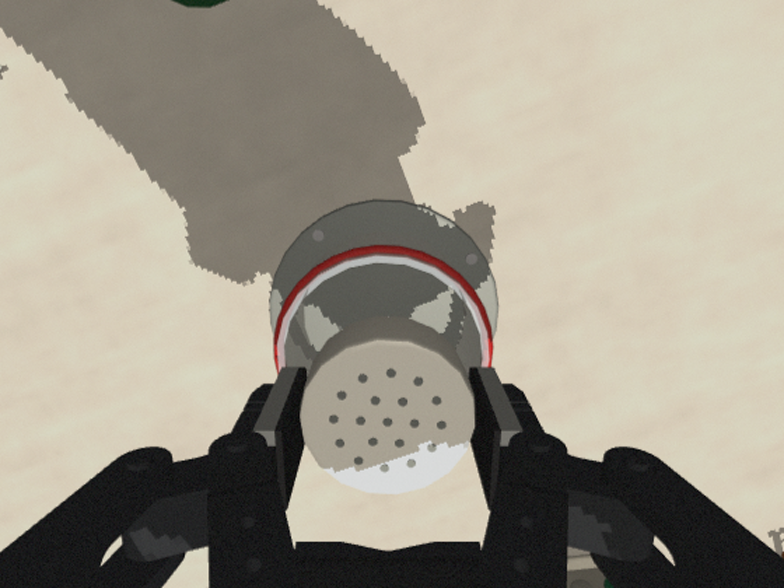

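The red ring spans x≈275–493 with its top at y≈246, so its centre is about (384,354). The held disc is still at (388,415).

```bash
python3 - <<'E'
from h import *
c=dict(np.load("w3.npz"));d=c["depth"]
a=world(c,384/1.4,354/1.4,z=.046);b=world(c,388/1.4,415/1.4,d=d[296,277])
s=manip.state();print(a,b,s["eef_pos"],world(c,275/1.4,354/1.4,z=.046)-world(c,493/1.4,354/1.4,z=.046))
D=a-b;print("tool",-.927*D[0]+.375*D[1],.375*D[0]+.927*D[1])
E
```

```text
[0.45385696 0.24695799 0.046     ] [0.44992552 0.24995319 0.09809475] [0.45126258 0.24565706 0.25297744] [-0.03034322 -0.07655341  0.        ]
tool -0.004767651510157652 -0.0013022576454532245
```

Request:
send_rows:
  plan: [-0.04,-0.01,0,0,0,0,1,0,0,0.2,0,0,0,1,0,0,0.15,0,0,0,1,0,0,0,0,0,0,1,0,0,0,0,0,0,1]

```text
time: 4.5
eef_pos: [0.4561, 0.2398, 0.221]
tool_rot: [-0.0, 0.192, 0.981, -0.0]
contact_force: [-6.9, -3.6, 28.8]
width: 0.0485
grasp_force: 46.5
```

Request:
send_rows:
  plan: [0,0,0,0,0,0,0,0,0,0,0,0,0,0,0,0,0,0,0,0,0,0,0,0,0,0,0,0]

```text
time: 5.0
eef_pos: [0.4552, 0.2411, 0.2187]
tool_rot: [-0.0, 0.191, 0.982, -0.0]
contact_force: [-0.8, 0.4, 0.4]
width: 0.0854
grasp_force: 0.0
```

Request:
send_rows:
  plan: [0,0,-0.3,0,0,0,0,0,0,-0.2,0,0,0,0,0,0,0,0,0,0,0]

```text
time: 5.38
eef_pos: [0.4558, 0.2417, 0.2701]
tool_rot: [0.001, 0.191, 0.982, 0.001]
contact_force: [0.5, -0.4, -0.5]
width: 0.0852
grasp_force: 0.0
```

```bash
python3 - <<'E'
from h import *
c=cam("wrist");save(c,"w4.png",s=1.4);np.savez("w4.npz",**c)
s=manip.state();print(s["eef_pos"],s["width"],s["tool_rot"])
E
```

```text
[0.45535934 0.24148789 0.26916991] 0.08579749488326702 [2.75126174e-04 1.90692865e-01 9.81649660e-01 3.16242479e-04]
```

View pics/w4.png

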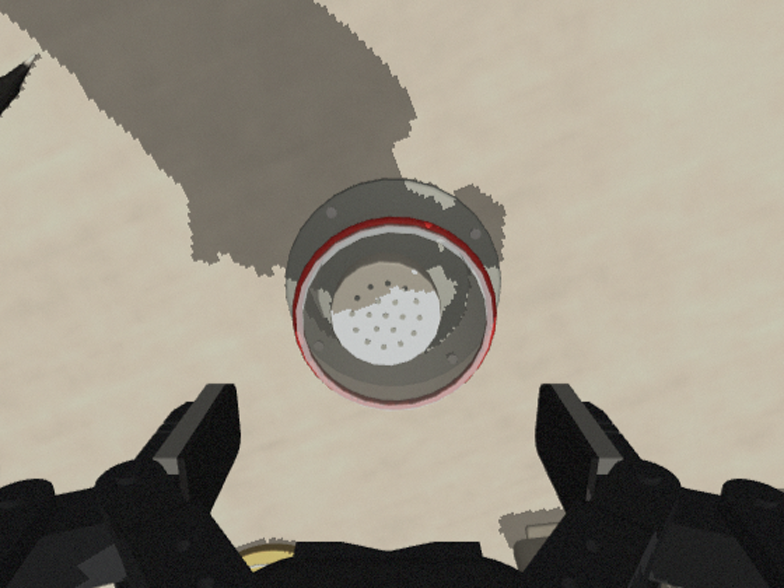

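Disc A lies in the bore with its top face at (386,313). The ring centre is at (395,313). During the lowering the fingertips touched the rim lightly (29 N on the wrist sensor), so I'll stop higher with the second disc.

```bash
python3 - <<'E'
from h import *
c=dict(np.load("w4.npz"));d=c["depth"]
for u,v in [(386,313),(386,280),(386,350),(345,313),(425,313)]:
    print(world(c,u/1.4,v/1.4,d=np.median(d[int(v/1.4)-1:int(v/1.4)+2,int(u/1.4)-1:int(u/1.4)+2])).round(4))
print("ring",world(c,395/1.4,313/1.4,z=.049), "disc at z=.026",world(c,386/1.4,313/1.4,z=.026))
E
```

```text
[0.456  0.2423 0.0271]
[0.4419 0.2481 0.0272]
[0.4724 0.2357 0.0273]
[0.4491 0.2255 0.0272]
[0.4625 0.2583 0.027 ]
ring [0.450097   0.24856259 0.049     ] disc at z=.026 [0.45631966 0.24220078 0.026     ]
```

Request:
send_rows:
  plan: [-0.214,-0.474,0,0,0,0,0,-0.214,-0.474,0,0,0,0,0,-0.214,-0.474,0,0,0,0,0,-0.214,-0.474,0,0,0,0,0]

```text
time: 5.92
eef_pos: [0.4631, 0.032, 0.2681]
tool_rot: [-0.001, 0.191, 0.982, -0.0]
contact_force: [1.0, -1.4, -0.6]
width: 0.0856
grasp_force: 0.0
```

Request:
send_rows:
  plan: [-0.214,-0.474,0,0,0,0,0,-0.214,-0.474,0,0,0,0,0,-0.214,-0.474,0,0,0,0,0,0,0,0,0,0,0,0,0,0,0,0,0,0,0]

```text
time: 6.55
eef_pos: [0.4696, -0.1218, 0.2682]
tool_rot: [-0.001, 0.191, 0.982, 0.0]
contact_force: [0.5, 0.2, -0.5]
width: 0.0853
grasp_force: 0.0
```

```bash
python3 - <<'E'
from h import *
c=cam("wrist");save(c,"w5.png",s=1.4);np.savez("w5.npz",**c)
s=manip.state();print(s["eef_pos"],s["width"],s["tool_rot"])
E
```

```text
[ 0.46978505 -0.12111071  0.2683233 ] 0.08536929983811024 [-8.21216192e-04  1.89995711e-01  9.81784559e-01  1.88168347e-04]
```

View pics/w5.png

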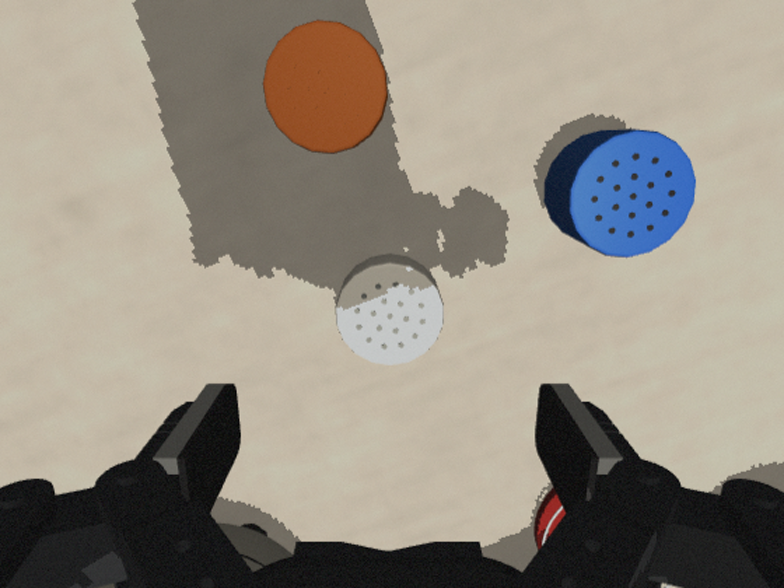

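Disc B is centred at (390,313) between the fingers, with clear space from the blue and orange discs. Next I'll descend, grasp and lift.

Request:
send_rows:
  plan: [0,0.01,0.3,0,0,0,0,0,0,0.3,0,0,0,0,0,0,0.32,0,0,0,0,0,0,0,0,0,0,0,0,0,0,0,0,0,1]

```text
time: 7.22
eef_pos: [0.4707, -0.1206, 0.1777]
tool_rot: [0.0, 0.19, 0.982, 0.0]
contact_force: [-0.5, -0.3, 0.2]
width: 0.0699
grasp_force: 0.0
```

Request:
send_rows:
  plan: [0,0,0,0,0,0,1,0,0,0,0,0,0,1,0,0,0,0,0,0,1,0,0,0,0,0,0,1]

```text
time: 7.72
eef_pos: [0.4709, -0.1212, 0.1785]
tool_rot: [0.001, 0.191, 0.982, 0.0]
contact_force: [-1.0, 1.0, 6.2]
width: 0.0487
grasp_force: 29.9
```

Request:
send_rows:
  plan: [0,0,-0.2,0,0,0,1,0,0,-0.4,0,0,0,1,0,0,-0.3,0,0,0,1,0,0,0,0,0,0,1,0,0,0,0,0,0,1]

```text
time: 8.35
eef_pos: [0.4701, -0.1212, 0.2671]
tool_rot: [0.0, 0.191, 0.982, 0.0]
contact_force: [0.6, 0.9, -0.9]
width: 0.0486
grasp_force: 31.4
```

```bash
python3 - <<'E'
from h import *
c=cam("wrist");d=c["depth"];np.savez("w6.npz",**c);save(c,"w6.png",s=1.4)
for u,v in [(388,415),(388,360),(388,480),(320,415),(455,415)]:
    print(world(c,u/1.4,v/1.4,d=d[int(v/1.4),int(u/1.4)]).round(4))
s=manip.state();print(s["eef_pos"],s["width"])
E
```

```text
[ 0.4704 -0.1203  0.1096]
[ 0.4545 -0.1139  0.1099]
[ 0.4909 -0.1286  0.109 ]
[ 0.4632 -0.1381  0.1097]
[ 0.4773 -0.1027  0.11  ]
[ 0.46993857 -0.12117597  0.26660615] 0.04877339604169899
```

Request:
send_rows:
  plan: [0.219,0.475,0,0,0,0,1,0.219,0.475,0,0,0,0,1,0.219,0.475,0,0,0,0,1,0.219,0.475,0,0,0,0,1]

```text
time: 8.9
eef_pos: [0.4596, 0.0891, 0.2661]
tool_rot: [-0.001, 0.191, 0.982, -0.001]
contact_force: [0.8, 1.0, -0.3]
width: 0.0489
grasp_force: 31.5
```

Request:
send_rows:
  plan: [0.219,0.475,0,0,0,0,1,0.219,0.475,0,0,0,0,1,0.219,0.475,0,0,0,0,1,0,0,0,0,0,0,1,0,0,0,0,0,0,1]

```text
time: 9.52
eef_pos: [0.4523, 0.2438, 0.266]
tool_rot: [-0.001, 0.191, 0.982, -0.001]
contact_force: [-0.2, -0.8, -1.0]
width: 0.0487
grasp_force: 31.5
```

```bash
python3 - <<'E'
from h import *
c=cam("wrist");save(c,"w7.png",s=1.4);np.savez("w7.npz",**c)
d=c["depth"];print(world(c,388/1.4,415/1.4,d=d[296,277]))
s=manip.state();print(s["eef_pos"],s["width"],s["grasp_force"])
E
```

```text
[0.45230722 0.24429821 0.10853513]
[0.45257283 0.24301307 0.26621911] 0.04877767238379058 31.486961245536804
```

View pics/w7.png

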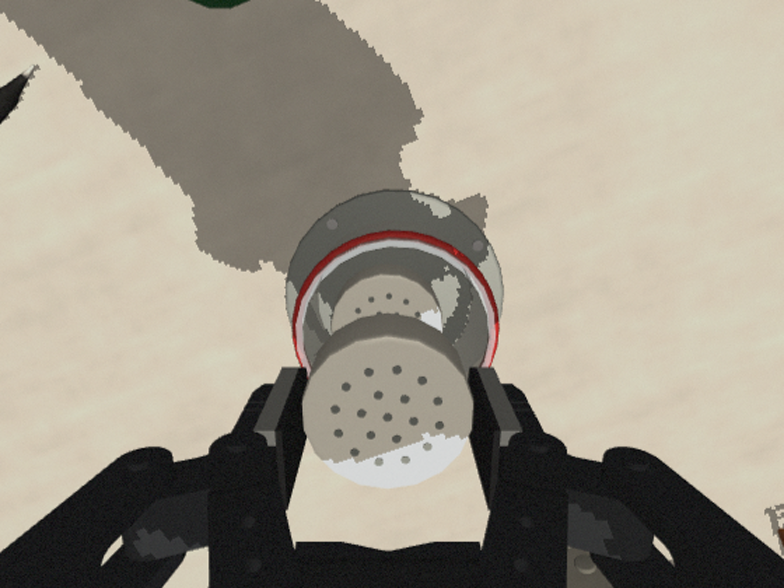

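The ring centre is at about (397,335) and the held disc at (388,412). I'll shift about 3 mm toward +y, then lower so the disc's underside is just inside the mouth.

Request:
send_rows:
  plan: [0.01,0.03,0,0,0,0,1,0,0,0.25,0,0,0,1,0,0,0.15,0,0,0,1,0,0,0,0,0,0,1,0,0,0,0,0,0,1]

```text
time: 10.2
eef_pos: [0.4532, 0.2474, 0.2275]
tool_rot: [0.0, 0.191, 0.982, 0.0]
contact_force: [0.3, -0.0, -0.5]
width: 0.0487
grasp_force: 31.5
```

Request:
send_rows:
  plan: [0,0,0.02,0,0,0,1,0,0,0,0,0,0,1,0,0,0,0,0,0,0,0,0,0,0,0,0,0,0,0,0,0,0,0,0]

```text
time: 10.82
eef_pos: [0.4529, 0.2476, 0.2252]
tool_rot: [0.0, 0.191, 0.982, 0.0]
contact_force: [-0.0, -0.1, -0.3]
width: 0.0853
grasp_force: 0.0
```

Request:
send_rows:
  plan: [0,0,0,0,0,0,0,0,0,0,0,0,0,0,0,0,-0.3,0,0,0,0,0,0,-0.3,0,0,0,0,0,0,0,0,0,0,0]

```text
time: 11.45
eef_pos: [0.4537, 0.2479, 0.2871]
tool_rot: [0.001, 0.191, 0.982, 0.002]
contact_force: [0.7, 0.9, -0.4]
width: 0.0856
grasp_force: 0.0
```

```bash
python3 - <<'E'
from h import *
c=cam("wrist");save(c,"w8.png",s=1.4);d=c["depth"]
for u,v in [(390,313),(390,285),(390,350),(350,313),(425,313)]:
    print(world(c,u/1.4,v/1.4,d=np.median(d[int(v/1.4)-1:int(v/1.4)+2,int(u/1.4)-1:int(u/1.4)+2])).round(4))
s=manip.state();print(s["eef_pos"],s["width"])
E
```

```text
[0.454  0.2509 0.0468]
[0.4423 0.2556 0.0464]
[0.4702 0.2443 0.0469]
[0.4474 0.2347 0.047 ]
[0.4598 0.265  0.0466]
[0.45315951 0.24769044 0.28586   ] 0.08544105943745182
```

View pics/w8.png

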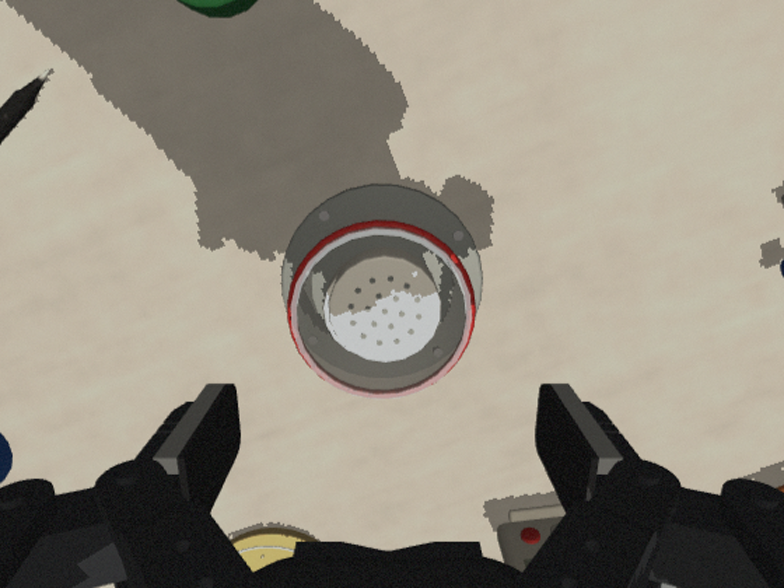

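The second disc lies flat on the first, centred at about (384,309) inside the ring. Its top is level at 0.046–0.047 m, which is the ring's height, and the gripper is clear.

```bash
python3 -c "
from plant import manip
print(manip.hand_in())"
```

```text
the job is handed in; nothing more can be done
None
```

Both white discs lie flat in the column, one on top of the other, with the top at the red ring (0.046–0.047 m measured, ring at 0.046 m). The fingertips touched the rim (29 N at the wrist) while lowering the first disc. The blue disc was not touched, and the job was handed in at about 11.5 s.

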